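# Switch on three reagent feeds in order

### The job

Switch on the reagent feeds for the white-capped, then the blue-capped, then the yellow-capped bottle, in that order, by lightly pressing the round black key in front of each bottle down until it has clearly gone in; the keys stay down by themselves. Leave the key of the brown bottle with the red cap up, and do not lift, shift or tip any of the four bottles. Finish with the hand clear.

Things in the scene. Friction and masses are not known exactly. Their poses are not given: they have to be found in the camera images.
- feed_white: fixed feed station that carries the white bottle (all four stations look alike; only the bottle tells them apart). Base plate 168 x 84 x 6 mm; on its front end (-x) a white console 62 x 84 mm, top 46 mm above the bench, with a round black key; on its rear end (+x) the bottle's place. Origin: centre of the base plate's underside; +x points from key to bottle, +z up; key axis at x = -53 mm, bottle axis at x = +40 mm, both at y = 0.
- key_white_top (a point): centre of the top face of the black key in front of the white bottle; the point goes down with the key. Key 36 mm across in a collar 45 mm across; unpressed its top is 62 mm above the bench, 13 mm above the collar. +z up.
- key_white (a joint): how far that key is pushed down, in m: 0 up (start), 0.008 at its bottom stop. It slides straight down against a steady friction of about 3 N, has no spring and stays where it is left; it counts as down from 0.004.
- bottle_white: loose white plastic bottle with white cap, 62 mm across, 121 mm high. It stands upright on its station's 6 mm base plate. Origin: centre of its underside, +z up.
- feed_blue: fixed feed station that carries the blue bottle (all four stations look alike; only the bottle tells them apart). Base plate 168 x 84 x 6 mm; on its front end (-x) a white console 62 x 84 mm, top 46 mm above the bench, with a round black key; on its rear end (+x) the bottle's place. Origin: centre of the base plate's underside; +x points from key to bottle, +z up; key axis at x = -53 mm, bottle axis at x = +40 mm, both at y = 0.
- key_blue_top (a point): centre of the top face of the black key in front of the blue bottle; the point goes down with the key. Key 36 mm across in a collar 45 mm across; unpressed its top is 62 mm above the bench, 13 mm above the collar. +z up.
- key_blue (a joint): how far that key is pushed down, in m: 0 up (start), 0.008 at its bottom stop. It slides straight down against a steady friction of about 3 N, has no spring and stays where it is left; it counts as down from 0.004.
- bottle_blue: loose clear bottle with blue cap, 56 mm across, 106 mm high. It stands upright on its station's 6 mm base plate. Origin: centre of its underside, +z up.
- feed_yellow: fixed feed station that carries the yellow bottle (all four stations look alike; only the bottle tells them apart). Base plate 168 x 84 x 6 mm; on its front end (-x) a white console 62 x 84 mm, top 46 mm above the bench, with a round black key; on its rear end (+x) the bottle's place. Origin: centre of the base plate's underside; +x points from key to bottle, +z up; key axis at x = -53 mm, bottle axis at x = +40 mm, both at y = 0.
- key_yellow_top (a point): centre of the top face of the black key in front of the yellow bottle; the point goes down with the key. Key 36 mm across in a collar 45 mm across; unpressed its top is 62 mm above the bench, 13 mm above the collar. +z up.
- key_yellow (a joint): how far that key is pushed down, in m: 0 up (start), 0.008 at its bottom stop. It slides straight down against a steady friction of about 3 N, has no spring and stays where it is left; it counts as down from 0.004.
- bottle_yellow: loose clear bottle with yellow cap, 56 mm across, 106 mm high. It stands upright on its station's 6 mm base plate. Origin: centre of its underside, +z up.
- feed_brown: fixed feed station that carries the brown bottle (all four stations look alike; only the bottle tells them apart). Base plate 168 x 84 x 6 mm; on its front end (-x) a white console 62 x 84 mm, top 46 mm above the bench, with a round black key; on its rear end (+x) the bottle's place. Origin: centre of the base plate's underside; +x points from key to bottle, +z up; key axis at x = -53 mm, bottle axis at x = +40 mm, both at y = 0.
- key_brown_top (a point): centre of the top face of the black key in front of the brown bottle; the point goes down with the key. Key 36 mm across in a collar 45 mm across; unpressed its top is 62 mm above the bench, 13 mm above the collar. +z up.
- key_brown (a joint): how far that key is pushed down, in m: 0 up (start), 0.008 at its bottom stop. It slides straight down against a steady friction of about 3 N, has no spring and stays where it is left; it counts as down from 0.004.
- bottle_brown: loose brown (amber) bottle with red cap, 70 mm across, 144 mm high; its key is to be left alone. It stands upright on its station's 6 mm base plate. Origin: centre of its underside, +z up.
Things that resemble listed ones, but are neither listed nor needed, are in the scene too. There is more than one size of the bottle_yellow; the one meant has the size given above.

How it is judged:
By the outcome, as a careful person would: the job done as asked, in the order asked, and still so for the second after the job is handed in, with the robot touching nothing.
It also fails if it takes over 51 s, if anything falls off the work surface, if the arm or the gripper's body presses on something with over 40 N, if the wrist force passes 120 N, or if a joint passes its speed limit or range.

### The arm

A 7-joint arm with a two-finger parallel gripper is mounted at the origin on a cart in front of the work surface, level with it; the furniture and walls round the work are solid. World frame = base frame: x ahead of the robot, y to its left, z up, the work surface at z = 0. Lengths are in m, angles in rad, forces in N, time in s.
With the tool pointing down it reaches from about 0.4 to 0.85 m from the base axis. Payload 4.5 kg.
Tool frame: the origin (TCP) lies at the very end of the fingers, on their centre line; the grasp point (between the pads) lies 19 mm behind it; z points along the fingers, x is the direction in which the jaws open and shut, and the axes are right-handed (so a half turn about z gives the same grasp; the last joint's range is limited). The gripper opens to 85 mm and grips with 20 to 120 N. Pads are 22 mm wide; open, the fingers measure 114 mm over their backs; the gripper's body (76 mm by 85 mm) begins 54 mm behind the grasp point. The pads swing forward as they close: fully open they stand 13 mm farther back than shut.
Start: joints at [1.173, 0.689, -0.195, 1.565, 0.157, 0.902, -0.215], TCP at [0.262, -0.568, 0.231] pointing down, gripper open.
Joint ranges: [-3.01, 3.01], [-0.46, 2.08], [-1.47, 1.51], [0.13, 2.56], [-1, 4.14], [0.04, 2.09], [-2.66, 2.66]. Speed limits (rad/s): [2.57, 2.57, 3.14, 3.14, 3.14, 3.14, 3.14].

### API

Orientations are given as a unit quaternion [x, y, z, w].
In Python, from bench import robot gives the robot as it stands.
- The arm moves only by the tool carry_out, never from a script. Its argument "increments" is a list of rows, each a list of 6 numbers: the shift along the tool's x, y, z in mm, then the turn, a rotation vector about the tool's x, y, z in degrees. A call has 1 to 8 rows; each row shifts and turns the commanded pose from where the row before left it, along the tool's axes as they then stand; what a row does not reach is not made up. A row lasts 1/12 s, in which the tool goes at most 41.7 mm and 7.16 degrees, less where a joint would pass 70% of its speed; a pose out of reach is approached as far as the arm can. A call with a gripper value outside its range is refused whole. "claw" is the opening, from 0 (shut) to 1 (fully open), set as the call begins (left out, the last holds). The fingers move at their own pace and stop on an object; the grip force is fixed at half the most. Time passes only in rows, so rows that do not move let the fingers close. It gives the time, the measured TCP pose, the force and the opening at its end, in the units of the state.
- robot.get_state(): the state, without advancing time (a new reading comes with each control period).
- robot.snapshot(name): name is "scene" or "top" or "wrist"; returns a dict with "image" (400x640x3 uint8, red, green, blue), "depth" (400x640 float32, m along the optical axis (not along the pixel's ray), 0 where there is no reading), "K" (3x3 intrinsics, pixels), "rvec" (rotation vector, rad) and "tvec" (3), from world to camera coordinates, as OpenCV has them; the wrist camera has in their place "tool_from_camera" (4x4, takes a point from camera to tool coordinates, whose origin is the TCP and whose axes are the tool frame's). Camera axes: x right, y down, z forward; pixel columns grow to the right and rows downward; lengths in m; the calibration is good to about 2 mm. A picture is of the moment at which its call begins: read the wrist's pose just before it.
- robot.close_job(): hands the job in, once; it reports no verdict.
Trained networks look in a picture, given as the dict that the camera call returned (one of the last four; its "shot" number tells which), for a name from the list of things; names that differ only in an ending like _2 or _b are one class to them, and where a whole thing is asked for, a point or a joint stands for the part that bears it (a point fixed in the world has none). Each returns a list of dicts, best first, with "p" (0 to 1); they miss things now and then, are a little off and sometimes report something else, mostly with a low value. They report only what shows in the picture. A call takes as long as a camera call. They do not tell look-alikes from the thing itself.
- robot.silhouettes(thing, picture): "pixels" (400x640 bool, what is visible of it) and "at" ([row, column] in pixels, amid what is visible of it).
- robot.spot_point(thing, picture): "at" ([row, column] in pixels: a listed point, or the origin of a listed thing).
The state is a dict: "time_s": time; "q": joint angles; "joint_vel": joint speeds; "joint_torque": joint torques, N m; "position": TCP position; "eef_rot": TCP orientation; "wrist_force": force on the tool from outside, world axes, zero at the start; "moment": the same for the moment, N m; "grip_width": finger opening in m.
Only numpy, scipy, OpenCV 4.12 (cv2) and the standard library are available. Lean on these libraries where they do the work, as an engineer would, in place of code of your own. Each camera call takes 0.05 s, during which the arm holds its last target. There are 200 camera calls.

## Working session

There is one attempt and no reset: what is moved stays moved. The work goes in short steps, Python scripts to look and compute and a tool call to move; the robot and the scene stay as the last step left them, time stands still between calls to the robot, and variables do not carry over. Pictures are saved under pics/ and viewed, about 8 in all and at most 12, crops included, and the job is handed in when it is done.

Besides the shell and the picture viewer there is one more tool, called after ">>>" as name([rows], argument=value, ...), one row to a line, values as JSON. carry_out: Moves the arm, as the interface text tells. Its arguments: {"type":"object","properties":{"increments":{"type":"array"},"claw":{"type":"number"}},"required":["increments"]}

```bash
mkdir -p pics; cat > h.py <<'E'
import numpy as np, cv2
from bench import robot
def w(pic,rc):
    r,c=int(round(rc[0])),int(round(rc[1])); d=pic["depth"][max(r-1,0):r+2,max(c-1,0):c+2]; d=d[d>0]
    if not len(d): return None
    K=pic["K"]; z=np.median(d); p=np.array([(c-K[0,2])/K[0,0]*z,(r-K[1,2])/K[1,1]*z,z])
    R=cv2.Rodrigues(np.array(pic["rvec"],float))[0]
    return R.T@(p-np.ravel(pic["tvec"]))
def plane(pic,rc,zw):
    K=pic["K"]; R=cv2.Rodrigues(np.array(pic["rvec"],float))[0]
    d=R.T@np.linalg.inv(K)@np.array([rc[1],rc[0],1.]); o=-R.T@np.ravel(pic["tvec"])
    return o+d*(zw-o[2])/d[2]
E
python3 - <<'E'
from h import *
np.set_printoptions(precision=3,suppress=True)
s=robot.get_state(); print(s["time_s"],s["position"],s["eef_rot"],s["wrist_force"])
for n in ("top","scene"):
    p=robot.snapshot(n); cv2.imwrite(f"pics/{n}.png",p["image"][...,::-1])
    for c in ("white","blue","yellow","brown"):
        for d in robot.silhouettes("bottle_"+c,p)[:4]: print(n,"bottle",c,round(d["p"],2),d["at"],w(p,d["at"]))
        for d in robot.spot_point(f"key_{c}_top",p)[:6]: print(n,"key",c,round(d["p"],2),d["at"],w(p,d["at"]),plane(p,d["at"],.062)[:2])
E
```

```text
0.0 [ 0.261 -0.567  0.23 ] [ 0.842 -0.539 -0.001 -0.   ] [-0.318 -0.362 -0.001]
top bottle white 0.92 [207.4, 440.3] [0.516 0.032 0.117]
top key white 0.68 [242.8, 440.4] [0.442 0.019 0.063] [0.442 0.018]
top bottle blue 0.91 [188.7, 267.5] [0.556 0.404 0.111]
top key blue 0.7 [225.7, 264.8] [0.478 0.417 0.063] [0.478 0.418]
top bottle yellow 0.92 [208.3, 213.3] [0.509 0.516 0.138]
top bottle yellow 0.67 [198.5, 380.0] [0.536 0.159 0.112]
top bottle yellow 0.57 [162.6, 430.1] [0.623 0.039 0.08 ]
top key yellow 0.56 [237.1, 385.1] [0.454 0.143 0.064] [0.454 0.142]
top key yellow 0.18 [212.1, 272.1] [0.517 0.411 0.007] [0.51  0.402]
top bottle brown 0.69 [205.8, 327.3] [0.513 0.273 0.15 ]
top key brown 0.77 [246.7, 321.9] [0.431 0.286 0.063] [0.431 0.286]
scene bottle white 0.85 [158.2, 404.7] [0.502 0.035 0.082]
scene bottle blue 0.7 [237.2, 254.4] [0.552 0.428 0.084]
scene key blue 0.68 [263.6, 289.1] [0.472 0.412 0.062] [0.472 0.411]
scene bottle yellow 0.92 [282.0, 213.6] [0.497 0.548 0.115]
scene bottle yellow 0.89 [184.3, 359.2] [0.52  0.169 0.076]
scene bottle yellow 0.65 [150.2, 363.1] [0.618 0.045 0.046]
scene key yellow 0.53 [197.9, 391.8] [0.451 0.141 0.062] [0.452 0.141]
scene bottle brown 0.88 [210.8, 320.2] [0.502 0.303 0.102]
scene key brown 0.83 [237.8, 352.7] [0.432 0.282 0.063] [0.433 0.282]
```

View pics/top.png

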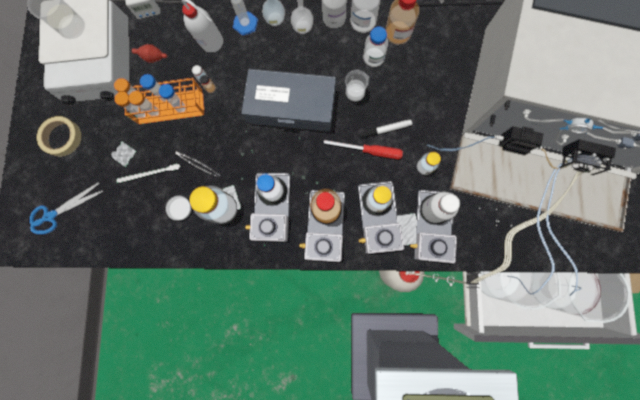

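View pics/scene.png

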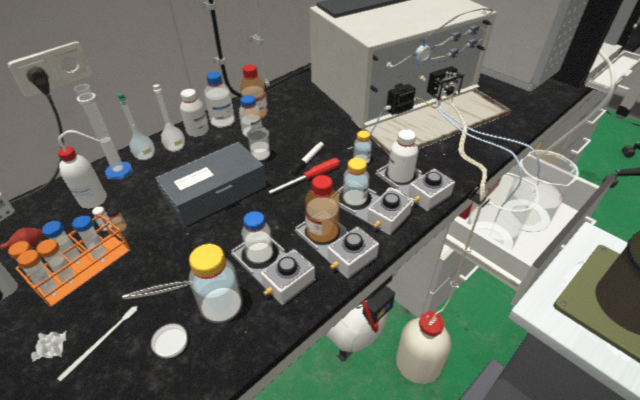

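The station keys in the top view sit at about (438,247) white, (386,238) yellow, (324,246) brown and (268,227) blue. The large yellow bottle at (210,203) and the small one at (428,162) stand off-station, so they are look-alikes. Next I'll refine the key centres from depth.

```bash
python3 - <<'E'
from h import *
np.set_printoptions(precision=4,suppress=True)
s=robot.get_state()
wp=robot.snapshot("wrist"); print(wp["tool_from_camera"])
est=dict(white=(.442,.018),blue=(.475,.414),yellow=(.453,.142),brown=(.432,.284))
for n in ("top","scene"):
    p=robot.snapshot(n);K=p["K"];d=p["depth"]
    v,u=np.mgrid[:400,:640];P=np.stack([(u-K[0,2])/K[0,0]*d,(v-K[1,2])/K[1,1]*d,d],-1)
    R=cv2.Rodrigues(np.array(p["rvec"],float))[0];W=(P-np.ravel(p["tvec"]))@R
    for c,e in est.items():
        m=(np.hypot(W[...,0]-e[0],W[...,1]-e[1])<.03)&(W[...,2]>.057)&(W[...,2]<.068)&(d>0)
        q=W[m]; print(n,c,m.sum(),q.mean(0),(q.min(0)+q.max(0))/2,np.ptp(q,axis=0))
from scipy.spatial.transform import Rotation as Ro
print(s["position"],Ro.from_quat(s["eef_rot"]).as_matrix())
for c,e in est.items(): print(c,Ro.from_quat(s["eef_rot"]).as_matrix().T@(np.r_[e,.1]-s["position"])*1000)
E
```

```text
[[ 1.     -0.0008 -0.0001 -0.0002]
 [ 0.0008  0.9628  0.2704 -0.069 ]
 [-0.0001 -0.2704  0.9628 -0.1445]
 [ 0.      0.      0.      1.    ]]
top white 199 [0.4321 0.0224 0.0622] [0.4316 0.0222 0.0616] [0.0336 0.0349 0.0091]
top blue 189 [0.4767 0.4141 0.0624] [0.4768 0.414  0.062 ] [0.0346 0.0351 0.0099]
top yellow 199 [0.4532 0.1431 0.0624] [0.4533 0.1434 0.0624] [0.0341 0.0341 0.008 ]
top brown 191 [0.4318 0.2834 0.0627] [0.4318 0.2834 0.063 ] [0.0338 0.0321 0.0087]
scene white 154 [0.4286 0.023  0.0617] [0.4291 0.0211 0.0611] [0.034  0.0362 0.0079]
scene blue 251 [0.473  0.415  0.0621] [0.4738 0.4141 0.0615] [0.0357 0.0349 0.008 ]
scene yellow 176 [0.4501 0.1443 0.0619] [0.4512 0.1423 0.0613] [0.0355 0.0357 0.0078]
scene brown 222 [0.4284 0.2844 0.0619] [0.4297 0.283  0.0611] [0.0356 0.0353 0.0077]
[ 0.2616 -0.5676  0.2313] [[ 0.4186 -0.9082  0.0001]
 [-0.9082 -0.4186 -0.0001]
 [ 0.0001 -0.     -1.    ]]
white [-456.3884 -408.954   131.3004]
blue [-802.2185 -604.6745  131.2652]
yellow [-564.3996 -470.8457  131.2894]
brown [-702.1521 -511.2094  131.2746]
```

>>> carry_out([
  [-12,-10,0,0,0,0],
  [-25,-21,0,0,0,0],
  [-28,-25,0,0,0,0],
  [-28,-25,0,0,0,0],
  [-28,-25,0,0,0,0],
  [-28,-25,0,0,0,0],
  [-28,-25,0,0,0,0],
  [-28,-25,0,0,0,0],
], claw=0)

```text
time_s: 1.72
position: [0.3406, -0.3042, 0.2316]
eef_rot: [0.842, -0.539, 0.0, -0.0]
wrist_force: [0.7, -0.3, 0.0]
grip_width: -0.0001
```

>>> carry_out([
  [-28,-25,0,0,0,0],
  [-28,-25,0,0,0,0],
  [-28,-25,5,0,0,0],
  [-28,-25,10,0,0,0],
  [-28,-25,15,0,0,0],
  [-28,-23,15,0,0,0],
  [-25,-20,15,0,0,0],
  [-15,-12,10,0,0,0],
])

```text
time_s: 2.38
position: [0.4177, -0.0374, 0.1605]
eef_rot: [0.844, -0.537, 0.0, -0.001]
wrist_force: [-0.8, 0.6, -0.6]
grip_width: 0.0001
```

>>> carry_out([
  [0,0,0,0,0,0],
  [0,0,0,0,0,0],
  [0,0,0,0,0,0],
])

```text
time_s: 2.63
position: [0.4166, -0.0423, 0.1616]
eef_rot: [0.842, -0.54, 0.0, 0.0]
wrist_force: [0.3, -0.4, 0.1]
grip_width: -0.0002
```

```bash
cat > g.py <<'E'
import sys; from h import *
from scipy.spatial.transform import Rotation as Ro
s=robot.get_state(); t=dict(white=(.431,.022),blue=(.4755,.4142),yellow=(.4525,.143))
R=Ro.from_quat(s["eef_rot"]).as_matrix(); print(s["time_s"],s["position"],np.round(s["q"],2),np.round(s["wrist_force"],1))
for c,e in t.items(): print(c,np.round(R.T@(np.r_[e,.07]-s["position"])*1000,1))
E
python3 g.py
```

```text
2.6333 [ 0.41658189 -0.04229813  0.16155082] [ 0.04  0.57 -0.08  2.24  0.13  0.34 -1.29] [ 0.3 -0.4  0.1]
white [-52.5 -40.   91.5]
blue [-390.2 -244.3   91.2]
yellow [-153.4 -110.1   91.4]
```

>>> carry_out([
  [-10,-8,5,0,0,0],
  [-16,-12,12,0,0,0],
  [-16,-12,14,0,0,0],
  [-10,-8,14,0,0,0],
  [0,0,14,0,0,0],
  [0,0,10,0,0,0],
  [0,0,5,0,0,0],
  [0,0,0,0,0,0],
])

```text
time_s: 3.3
position: [0.431, 0.021, 0.087]
eef_rot: [0.841, -0.54, -0.0, 0.001]
wrist_force: [-0.1, -0.0, 0.7]
grip_width: -0.0001
```

```bash
python3 g.py; python3 - <<'E'
from h import *
cv2.imwrite("pics/w1.png",robot.snapshot("wrist")["image"][...,::-1])
E
```

```text
3.3 [0.43101313 0.02101886 0.08700265] [-0.14  0.74 -0.02  2.26  0.11  0.14 -1.41] [-0.1 -0.   0.7]
white [-0.9 -0.4 17. ]
blue [-339.  -204.1   16.6]
yellow [-102.   -70.3   16.9]
```

View pics/w1.png

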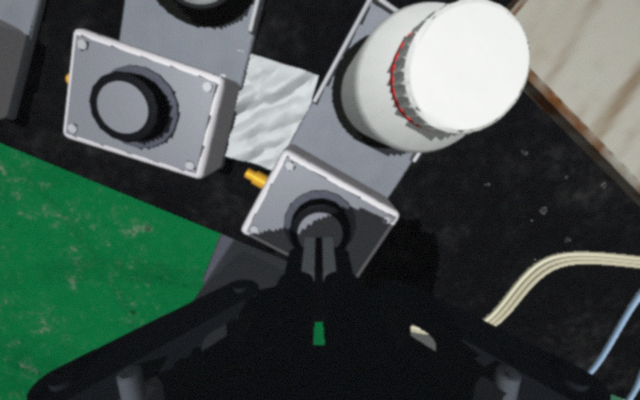

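The fingertips at (320,240) are over the key of the white-capped bottle at about (320,225). I'm pressing gently now.

>>> carry_out([
  [-1,0,6,0,0,0],
  [0,0,7,0,0,0],
  [0,0,5,0,0,0],
  [0,0,3,0,0,0],
  [0,0,0,0,0,0],
])

```text
time_s: 3.77
position: [0.4304, 0.0233, 0.0657]
eef_rot: [0.842, -0.539, -0.0, 0.0]
wrist_force: [-0.3, -0.2, 0.8]
grip_width: 0.0002
```

```bash
python3 g.py
```

```text
3.7667 [0.43044848 0.02333602 0.0656589 ] [-0.15  0.79 -0.01  2.27  0.11  0.08 -1.42] [-0.3 -0.2  0.8]
white [ 1.4  0.1 -4.3]
blue [-336.1 -204.5   -4.5]
yellow [-99.4 -70.1  -4.4]
```

>>> carry_out([
  [2,-4,0,0,0,0],
  [0,0,2,0,0,0],
  [0,0,2,0,0,0],
  [0,0,2,0,0,0],
  [0,0,2,0,0,0],
  [0,0,0,0,0,0],
])

```text
time_s: 4.27
position: [0.4356, 0.0233, 0.0581]
eef_rot: [0.842, -0.539, 0.0, -0.0]
wrist_force: [0.1, -0.3, 0.4]
grip_width: 0.0002
```

```bash
python3 g.py
```

```text
4.2667 [0.4355604  0.02327913 0.05810424] [-0.15  0.81 -0.01  2.26  0.12  0.07 -1.42] [ 0.1 -0.3  0.4]
white [ -0.7   4.7 -11.9]
blue [-338.3 -199.9  -11.9]
yellow [-101.6  -65.5  -11.9]
```

>>> carry_out([
  [0,0,1.5,0,0,0],
  [0,0,1.5,0,0,0],
  [0,0,1,0,0,0],
])

```text
time_s: 4.52
position: [0.4354, 0.0233, 0.0542]
eef_rot: [0.842, -0.539, 0.0, -0.0]
wrist_force: [0.0, -0.2, 2.3]
grip_width: 0.0001
```

```bash
python3 g.py; python3 - <<'E'
from h import *
p=robot.snapshot("wrist");cv2.imwrite("pics/w2.png",p["image"][...,::-1])
E
```

```text
4.5167 [0.43540941 0.02326688 0.05423688] [-0.15  0.82 -0.01  2.26  0.12  0.06 -1.42] [ 0.  -0.2  2.3]
white [ -0.7   4.5 -15.8]
blue [-338.3 -200.   -15.7]
yellow [-101.6  -65.6  -15.8]
```

View pics/w2.png

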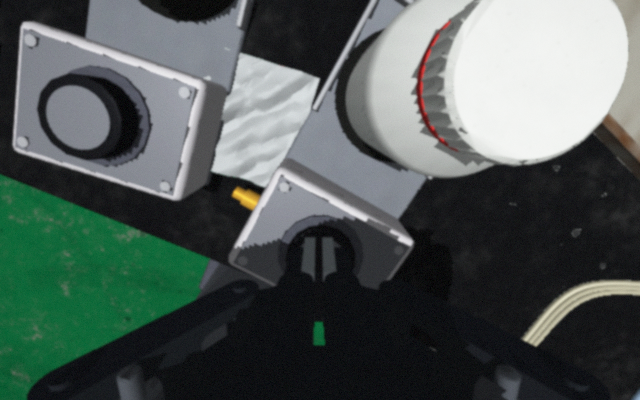

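>>> carry_out([
  [0,0,0.7,0,0,0],
  [0,0,0.7,0,0,0],
  [0,0,0.7,0,0,0],
])

```text
time_s: 4.82
position: [0.4354, 0.0233, 0.0527]
eef_rot: [0.842, -0.539, 0.0, -0.0]
wrist_force: [-0.4, 0.3, 15.2]
grip_width: 0.0001
```

```bash
python3 g.py
```

```text
4.8167 [0.43538484 0.02327537 0.05273327] [-0.15  0.82 -0.01  2.26  0.12  0.06 -1.42] [-0.4  0.3 15.2]
white [ -0.7   4.5 -17.3]
blue [-338.3 -200.   -17.2]
yellow [-101.6  -65.7  -17.3]
```

>>> carry_out([
  [0,0,-5,0,0,0],
  [0,0,-15,0,0,0],
  [0,0,-25,0,0,0],
  [0,0,-25,0,0,0],
  [0,0,-25,0,0,0],
  [0,0,-25,0,0,0],
  [0,0,-20,0,0,0],
  [0,0,-10,0,0,0],
])

```text
time_s: 5.48
position: [0.4352, 0.0232, 0.2042]
eef_rot: [0.842, -0.539, 0.001, -0.001]
wrist_force: [0.7, -0.3, 0.2]
grip_width: -0.0
```

>>> carry_out([
  [-10,-6,0,0,0,0],
  [-20,-12,0,0,0,0],
  [-26,-15,0,0,0,0],
  [-26,-15,0,0,0,0],
  [-26,-15,0,0,0,0],
  [-26,-15,0,0,0,0],
  [-26,-15,0,0,0,0],
  [-26,-15,0,0,0,0],
])

```text
time_s: 6.15
position: [0.4544, 0.2383, 0.2018]
eef_rot: [0.842, -0.539, -0.0, 0.001]
wrist_force: [1.5, -0.3, -0.5]
grip_width: -0.0001
```

>>> carry_out([
  [-26,-15,0,0,0,0],
  [-26,-15,0,0,0,0],
  [-26,-15,0,0,0,0],
  [-26,-15,0,0,0,0],
  [-24,-15,0,0,0,0],
  [-16,-10,0,0,0,0],
  [-8,-7,0,0,0,0],
  [0,0,0,0,0,0],
])

```text
time_s: 6.82
position: [0.4741, 0.4167, 0.2013]
eef_rot: [0.843, -0.538, -0.001, -0.0]
wrist_force: [-1.0, 0.9, -1.1]
grip_width: 0.0
```

```bash
python3 g.py
```

```text
6.8167 [0.47407621 0.41673736 0.20130835] [-0.79  0.73 -0.01  1.58  0.01  0.83 -1.94] [-1.   0.9 -1.1]
white [339.9 205.5 131. ]
blue [  3.1  -0.3 131.3]
yellow [239.3 134.9 131.1]
```

>>> carry_out([
  [1,0,10,0,0,0],
  [1,0,20,0,0,0],
  [0,0,25,0,0,0],
  [0,0,25,0,0,0],
  [0,0,20,0,0,0],
  [0,0,15,0,0,0],
  [0,0,10,0,0,0],
  [0,0,0,0,0,0],
])

```text
time_s: 7.48
position: [0.4748, 0.409, 0.0745]
eef_rot: [0.842, -0.54, -0.0, 0.003]
wrist_force: [1.7, -0.1, 0.4]
grip_width: 0.0
```

```bash
python3 g.py; python3 - <<'E'
from h import *
p=robot.snapshot("wrist");cv2.imwrite("pics/w3.png",p["image"][...,::-1])
E
```

```text
7.4833 [0.47484186 0.40903241 0.07453412] [-0.78  0.9  -0.01  1.67  0.02  0.58 -1.94] [ 1.7 -0.1  0.4]
white [333.4 201.3   6.6]
blue [-4.4 -2.8  4.5]
yellow [232.4 131.3   5.9]
```

View pics/w3.png

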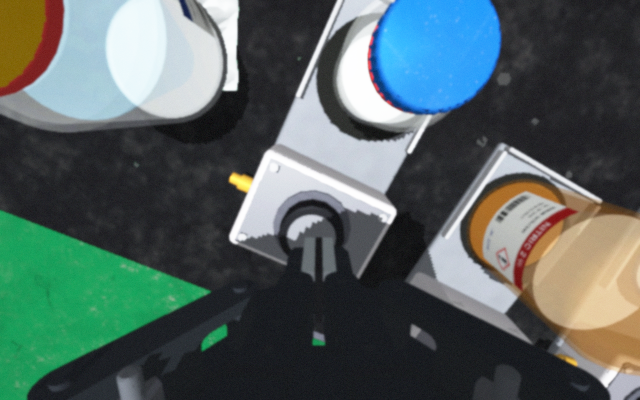

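The fingertips at (320,240) are slightly right of and behind the blue bottle's key at (313,228). I'll correct by about (-4,-3) mm.

>>> carry_out([
  [-3,-2,0,0,0,0],
  [0,0,0,0,0,0],
  [0,0,0,0,0,0],
])

```text
time_s: 7.78
position: [0.4774, 0.4166, 0.0784]
eef_rot: [0.842, -0.539, 0.0, -0.001]
wrist_force: [0.2, 0.1, -0.1]
grip_width: -0.0
```

```bash
python3 g.py
```

```text
7.7833 [0.47738444 0.41655686 0.07835359] [-0.78  0.9  -0.01  1.66  0.01  0.59 -1.94] [ 0.2  0.1 -0.1]
white [338.9 207.4   7.6]
blue [1.4 2.7 8.3]
yellow [238.  137.2   7.8]
```

Within 3 mm, so I'm pressing.

>>> carry_out([
  [1,2,4,0,0,0],
  [0,0,5,0,0,0],
  [0,0,4,0,0,0],
  [0,0,2.5,0,0,0],
  [0,0,2.5,0,0,0],
  [0,0,2.5,0,0,0],
  [0,0,1.5,0,0,0],
  [0,0,1.5,0,0,0],
])

```text
time_s: 8.45
position: [0.4751, 0.4136, 0.0536]
eef_rot: [0.842, -0.539, -0.0, 0.0]
wrist_force: [-2.2, -2.2, 8.7]
grip_width: 0.0005
```

>>> carry_out([
  [0,0,0.7,0,0,0],
  [0,0,0.7,0,0,0],
  [0,0,0.6,0,0,0],
])

```text
time_s: 8.7
position: [0.4751, 0.4136, 0.0529]
eef_rot: [0.842, -0.539, -0.0, 0.0]
wrist_force: [-3.8, -3.9, 14.7]
grip_width: 0.0002
```

```bash
python3 g.py
```

```text
8.7 [0.47509683 0.4136037  0.05285789] [-0.78  0.93 -0.01  1.67  0.02  0.54 -1.94] [-3.8 -3.9 14.7]
white [337.2 203.9 -16.9]
blue [ -0.4  -0.6 -17.1]
yellow [236.3 133.8 -17. ]
```

>>> carry_out([
  [0,0,-5,0,0,0],
  [0,0,-15,0,0,0],
  [0,0,-25,0,0,0],
  [0,0,-25,0,0,0],
  [0,0,-25,0,0,0],
  [0,0,-25,0,0,0],
  [0,0,-20,0,0,0],
  [0,0,-10,0,0,0],
])

```text
time_s: 9.37
position: [0.4768, 0.4152, 0.2045]
eef_rot: [0.842, -0.539, 0.001, -0.003]
wrist_force: [-0.3, 0.9, 0.7]
grip_width: 0.0002
```

>>> carry_out([
  [10,6,0,0,0,0],
  [24,14,0,0,0,0],
  [28,16,0,0,0,0],
  [28,16,0,0,0,0],
  [28,16,0,0,0,0],
  [28,16,0,0,0,0],
  [28,16,0,0,0,0],
  [28,16,0,0,0,0],
])

```text
time_s: 10.03
position: [0.4542, 0.1805, 0.2012]
eef_rot: [0.842, -0.539, 0.0, 0.0]
wrist_force: [0.8, -0.3, -0.2]
grip_width: -0.0001
```

>>> carry_out([
  [20,11,0,0,0,0],
  [14,7,0,0,0,0],
  [0,0,0,0,0,0],
  [0,0,0,0,0,0],
  [0,0,0,0,0,0],
])

```text
time_s: 10.45
position: [0.4528, 0.1449, 0.2015]
eef_rot: [0.843, -0.539, -0.0, -0.001]
wrist_force: [0.4, 0.1, -0.1]
grip_width: -0.0002
```

```bash
python3 g.py
```

```text
10.45 [0.45280469 0.14494878 0.20152254] [-0.37  0.54 -0.06  2.04  0.05  0.55 -1.6 ] [ 0.4  0.1 -0.1]
white [102.6  71.5 131.4]
blue [-234.8 -133.5  131.8]
yellow [  1.8   1.2 131.5]
```

>>> carry_out([
  [1,1,10,0,0,0],
  [1,0,20,0,0,0],
  [0,0,25,0,0,0],
  [0,0,25,0,0,0],
  [0,0,20,0,0,0],
  [0,0,15,0,0,0],
  [0,0,6,0,0,0],
  [0,0,0,0,0,0],
])

```text
time_s: 11.12
position: [0.4518, 0.1426, 0.0793]
eef_rot: [0.843, -0.538, -0.001, 0.001]
wrist_force: [0.0, -0.4, 1.5]
grip_width: -0.0001
```

>>> carry_out([
  [0,0,0,0,0,0],
  [0,0,0,0,0,0],
])

```text
time_s: 11.28
position: [0.453, 0.142, 0.0814]
eef_rot: [0.842, -0.539, 0.0, -0.001]
wrist_force: [-0.6, -0.2, -0.1]
grip_width: -0.0
```

```bash
python3 g.py; python3 - <<'E'
from h import *
p=robot.snapshot("wrist");cv2.imwrite("pics/w4.png",p["image"][...,::-1])
E
```

```text
11.2833 [0.45300867 0.14201741 0.08142665] [-0.38  0.77 -0.03  2.14  0.08  0.23 -1.62] [-0.6 -0.2 -0.1]
white [99.7 70.3 11.3]
blue [-237.7 -134.5   11.7]
yellow [-1.1  0.1 11.4]
```

View pics/w4.png

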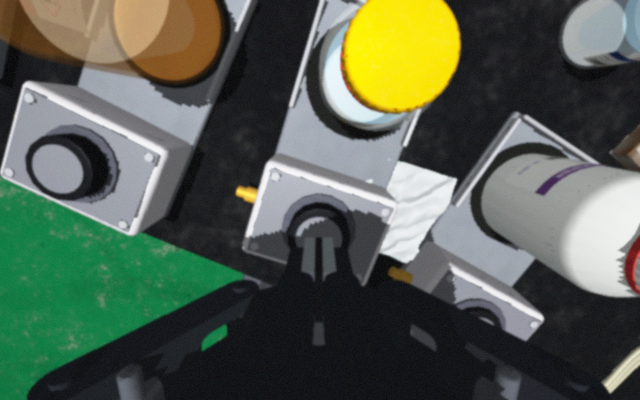

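The fingers at (320,240) are over the key of the yellow-capped bottle at (318,228). White's key at (478,320) looks sunk, and brown's at (58,165) is up.

>>> carry_out([
  [-1,-1,6,0,0,0],
  [0,0,6,0,0,0],
  [0,0,4,0,0,0],
  [0,0,2.5,0,0,0],
  [0,0,2.5,0,0,0],
  [0,0,2.5,0,0,0],
  [0,0,2,0,0,0],
  [0,0,1.5,0,0,0],
])

```text
time_s: 12.0
position: [0.4527, 0.1426, 0.0536]
eef_rot: [0.842, -0.539, -0.0, 0.0]
wrist_force: [-1.2, 0.7, 7.6]
grip_width: -0.0001
```

>>> carry_out([
  [0,0,0.8,0,0,0],
  [0,0,0.8,0,0,0],
  [0,0,0.6,0,0,0],
])

```text
time_s: 12.25
position: [0.4527, 0.1425, 0.0524]
eef_rot: [0.842, -0.539, 0.0, -0.0]
wrist_force: [-2.3, -1.0, 18.4]
grip_width: 0.0002
```

>>> carry_out([
  [0,0,-5,0,0,0],
  [0,0,-15,0,0,0],
  [0,0,-25,0,0,0],
  [0,0,-25,0,0,0],
  [0,0,-25,0,0,0],
  [0,0,-25,0,0,0],
  [0,0,-20,0,0,0],
  [0,0,-10,0,0,0],
])

```text
time_s: 12.92
position: [0.454, 0.1428, 0.2038]
eef_rot: [0.842, -0.539, 0.001, -0.002]
wrist_force: [0.6, 0.1, 0.0]
grip_width: 0.0001
```

>>> carry_out([
  [10,8,0,0,0,0],
  [22,18,0,0,0,0],
  [25,21,0,0,0,0],
  [25,21,0,0,0,0],
  [25,21,0,0,0,0],
  [25,21,0,0,0,0],
  [25,21,0,0,0,0],
  [25,21,0,0,0,0],
])

```text
time_s: 13.58
position: [0.3889, -0.0884, 0.2006]
eef_rot: [0.842, -0.539, -0.001, 0.001]
wrist_force: [0.4, -0.5, 0.4]
grip_width: -0.0002
```

>>> carry_out([
  [25,21,0,0,0,0],
  [25,21,0,0,0,0],
  [20,16,0,0,0,0],
  [10,8,0,0,0,0],
  [0,0,0,0,0,0],
  [0,0,0,0,0,0],
  [0,0,0,0,0,0],
])

```text
time_s: 14.17
position: [0.3641, -0.1857, 0.201]
eef_rot: [0.842, -0.539, -0.001, -0.0]
wrist_force: [0.5, -0.2, -0.3]
grip_width: 0.0003
```

```bash
python3 g.py; python3 - <<'E'
from h import *
np.set_printoptions(precision=4,suppress=True)
est=dict(white=(.431,.022),blue=(.4755,.414),yellow=(.4525,.143),brown=(.432,.284))
for n in ("top","scene"):
    p=robot.snapshot(n);K=p["K"];d=p["depth"]; cv2.imwrite(f"pics/{n}2.png",p["image"][...,::-1])
    v,u=np.mgrid[:400,:640];P=np.stack([(u-K[0,2])/K[0,0]*d,(v-K[1,2])/K[1,1]*d,d],-1)
    R=cv2.Rodrigues(np.array(p["rvec"],float))[0];W=(P-np.ravel(p["tvec"]))@R
    for c,e in est.items():
        m=(np.hypot(W[...,0]-e[0],W[...,1]-e[1])<.012)&(d>0)
        print(n,c,m.sum(),np.median(W[m][:,2]))
        for x in robot.silhouettes("bottle_"+c,p)[:2]: print("   ",round(x["p"],2),x["at"],w(p,x["at"]))
E
```

```text
14.1667 [ 0.36414481 -0.18567566  0.20100573] [ 0.46  0.48 -0.15  2.22  0.15  0.45 -0.95] [ 0.5 -0.2 -0.3]
white [-160.3 -147.9  131.1]
blue [-497.7 -352.8  131.5]
yellow [-261.1 -218.1  131.2]
top white 89 0.05484263393443889
    0.66 [206.6, 443.7] [0.5149 0.0265 0.1278]
top blue 81 0.05445030648645975
    0.85 [189.3, 270.1] [0.5558 0.4002 0.1099]
top yellow 87 0.05446927544172886
    0.8 [161.6, 428.9] [0.6249 0.0415 0.0802]
    0.77 [204.8, 215.0] [0.5161 0.5125 0.1363]
top brown 84 0.06281098421169298
    0.68 [207.6, 324.9] [0.5088 0.2775 0.1505]
    0.66 [238.7, 385.7] [0.4501 0.1392 0.0543]
scene white 101 0.053273220257523506
    0.94 [156.0, 402.7] [0.5066 0.0385 0.0866]
    0.29 [211.4, 383.5] [0.4464 0.1704 0.0474]
scene blue 107 0.05431041958032511
    0.25 [182.8, 354.8] [0.5272 0.1745 0.0772]
scene yellow 161 -0.430579038895343
    0.85 [148.3, 364.4] [0.6157 0.0447 0.0538]
    0.79 [284.0, 213.5] [0.4961 0.5493 0.1109]
scene brown 94 0.06245782552461791
```

View pics/scene2.png

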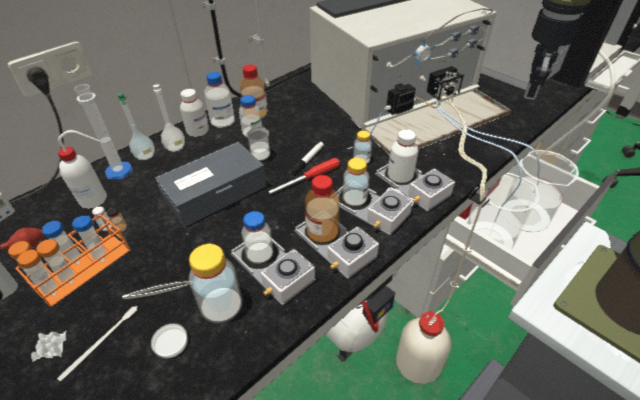

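All four bottles stand where they stood before. The three wanted keys read about 0.054 m (8 mm in), brown's reads 0.0625 m (up), and the hand is clear.

```bash
python3 -c "
from bench import robot
print(robot.close_job())"
```

```text
the job is handed in; nothing more can be done
None
```

I pressed the white, blue and yellow keys to their bottom stops, in that order, and handed the job in at about 14 s. The peak force in the readings taken was about 18 N. I then lifted the hand and moved it clear of the stations.

- **Keys:** in the last top view the three pressed keys read about 54–55 mm above the bench, which is about 8 mm in. The brown key still read 63 mm, so it is up.
- **Bottles:** by eye, the four bottles stand upright where they stood at the start in the last scene picture.
- **Checks that disagreed or failed:**
  - The scene camera's depth for the yellow key gave a nonsense value (−0.43 m). I relied on the top view and the rise in force at the stop for that key.
  - In the last pictures the bottle networks mostly missed the yellow and brown bottles or mixed them up. The yellow network found only the two look-alikes.

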